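# Trip-test and re-close the main breaker on the mounting plate

### The arm

A 6-joint arm with a two-finger parallel gripper is mounted at the origin on a cart in front of the work surface, level with it; the furniture and walls round the work are solid. World frame = base frame: x ahead of the robot, y to its left, z up, the work surface at z = 0. Lengths are in m, angles in rad, forces in N, time in s.
With the tool pointing down it reaches from about 0.35 to 0.775 m from the base axis. Payload 7.3 kg.
Tool frame: the origin (TCP) lies at the very end of the fingers, on their centre line; the grasp point (between the pads) lies 19 mm behind it (pinch_z is the distance from the TCP to the grasp point, in m); z points along the fingers, y is the line along which they close (so a half turn about z gives the same grasp; the last joint's range is limited). The gripper opens to 92 mm and grips with 3 to 60 N. Pads are 19 mm wide; open, the fingers measure 130 mm over their backs; the gripper's body (75 mm by 190 mm) begins 47 mm behind the grasp point.
Start: joints at [-1.322, 0.342, 1.524, -0, 1.275, -0.146], TCP at [0.202, -0.485, 0.227] pointing down, gripper open.
Joint ranges: [-2.53, 2.53], [-0.77, 2.02], [0.04, 2.7], [-1, 4.14], [0.28, 2.66], [-3.11, 3.11]. Speed limits (rad/s): [2.57, 2.57, 3.14, 3.14, 3.14, 3.14].

### API

Orientations are given as [roll, pitch, yaw] about the fixed x, y, z axes, in that order (R = Rz(yaw) Ry(pitch) Rx(roll)).
In Python, from cell import * gives the robot as it stands.
- The arm moves only by the tool arm_command, never from a script. Its arguments are lists of equal length, an entry for each row: "fingers": the gripper command: -1 is fully open, 1 is shut, values between are in proportion; "travel": the shift along the tool's x, y, z in m, a list of three; "dr": the turn, a rotation vector about the tool's x, y, z in degrees, a list of three. In form: {"fingers": [fingers, ...], "travel": [[x, y, z], ...], "dr": [[wx, wy, wz], ...]}. A call has 1 to 8 rows; each row is the pose to reach, as a shift and turn from the pose commanded when the call began, along the tool's axes at that moment; what a row does not reach only later rows make up. A row lasts 1/12 s, in which the tool goes at most 41.7 mm and 7.16 degrees, less where a joint would pass 70% of its speed; a pose out of reach is approached as far as the arm can. A call with a gripper value outside its range is refused whole. The fingers move at their own pace and stop on an object; "squeeze" is the grip in N (left out, the last holds). Time passes only in rows, so rows that repeat a pose let the fingers close. It gives the time, the measured TCP pose, the force, the opening and the grip force at its end, in the units of the state.
- observe(): the state, without advancing time (a new reading comes with each control period).
- read_camera(name): name is "scene" or "top" or "wrist"; returns a dict with "color" (384x512x3 uint8, blue, green, red), "z_map" (384x512 float32, m along the optical axis (not along the pixel's ray), 0 where there is no reading), "fx", "fy", "cx", "cy" (pixels), "R" (3x3) and "t" (3): a world point X has camera coordinates R X + t. Camera axes: x right, y down, z forward; pixel columns grow to the right and rows downward; lengths in m; the calibration is good to about 2 mm. A picture is of the moment at which its call begins.
- hand_in(): hands the job in; it is judged then, once.
The state is a dict: "time": time; "qpos": joint angles; "qvel": joint speeds; "joint_efforts": joint torques, N m; "tool_pos": TCP position; "tool_rot": TCP orientation; "contact_force": force on the tool from outside, world axes, zero at the start; "torque": the same for the moment, N m; "opening": finger opening in m; "grip_force": force on a finger pad.
Only numpy, scipy, OpenCV 4.12 (cv2) and the standard library are available. Lean on these libraries where they do the work, as an engineer would, in place of code of your own. Each camera call takes 0.05 s, during which the arm holds its last target. There are 200 camera calls.

### The job

Trip-test the main breaker, the widest of the three on the mounting plate: with the fingertips, press its round trip button gently until its toggle snaps over to off, let the button come back up, then push the toggle back until it snaps home to on, and withdraw. Do not touch the two narrower breakers, and neither shift nor pick up anything lying on the bench.

Things in the scene. Friction and masses are not known exactly. Their poses are not given: they have to be found in the camera images.
- plate: Grey sheet-steel mounting plate, fixed flat on the bench, 150 (x) by 236 (y) mm, top 9 mm above the bench. Origin: centre of its underside; x runs away from the robot, y to the left along the row of breakers. The three breakers stand on it in a row along y, 70 mm apart, in any order, all turned like the plate.
- main: Main breaker, fixed: three-pole, light grey cover on a dark base, widest of the three: 130 (x) by 75 (y) mm. Origin: centre of its underside on the plate's top; axes as the plate's. Heights above origin: terminal ends 52, cover 56, flat raised middle (nose, 56 in x by 67 in y) 66 mm. Toggle at the middle; trip button at x -12, y -27 mm. 19 mm lie between button centre and toggle flank.
- main_trip_top (a point): Centre of the top face of the main breaker's trip button: dark upright plunger, 10 mm across, standing 8 mm proud of the nose (83 mm above the bench) when up. Moves with the button.
- main_trip (a joint): Travel of the main breaker's trip button in m: 0 up, 0.006 bottomed, pressed straight down. Returns by its spring. It throws the toggle over at about 0.004; needs up to about 4.5 N on the way (a slight break-out near 0.001), 5 N at the bottom.
- main_toggle_tip (a point): Middle of the top edge of the main breaker's toggle, a dark bar 16 mm wide (y), 10 mm thick, rocking in x about an axis along y, 46 mm above the breaker's origin (20 mm below the nose). The tip is 44 mm from that axis, about 21 mm above the nose at either end. Moves with the toggle.
- main_toggle (a joint): Main breaker's toggle, rad: 0 = on, leaning 0.35 rad to +x (away from the robot; tip 15 mm beyond the breaker's centre); 0.7 = off or tripped, leaning as far to -x. On at the start. Only the ends are stable: from off it must be pushed to +x at its flank to below about 0.15, then runs home to 0 by itself; about 2 N halfway up the bar.
- small_a: Narrow two-pole breaker, fixed on the plate, 120 (x) by 50 (y) mm, same heights and axes as the main one, origin likewise; 11 mm wide toggle in the middle, trip button at x = -12, y = -14.5 mm. To be left alone. Its toggle stands on (0).
- small_a_toggle (a joint): Toggle of that narrow breaker (small_a), rad: 0 = on, 0.7 = off; on (0) at the start, must stay.
- small_a_trip (a joint): Trip button of that narrow breaker (small_a), m: 0 up, 0.006 bottomed; must stay up.
- small_b: Narrow two-pole breaker, fixed on the plate, 120 (x) by 50 (y) mm, same heights and axes as the main one, origin likewise; 11 mm wide toggle in the middle, trip button at x = -12, y = -14.5 mm. To be left alone. Its toggle stands off (0.7).
- small_b_toggle (a joint): Toggle of that narrow breaker (small_b), rad: 0 = on, 0.7 = off; off (0.7) at the start, must stay.
- small_b_trip (a joint): Trip button of that narrow breaker (small_b), m: 0 up, 0.006 bottomed; must stay up.
- meter: Pocket multimeter with orange holster, 118 x 78 x 41 mm, lying loose left of the plate. Origin: centre of its underside. Bystander.
- tweezers: Steel tweezers, 126 mm long, 13 mm wide, 9 mm high, lying loose right of the plate. Origin: centre of its underside. Bystander.
- driver: Screwdriver with red handle, 150 mm long, 14 mm thick, lying loose behind the plate. Origin: centre of its underside. Bystander.
- roll: Roll of orange-brown tape, 60 mm across, 18 mm high, lying loose left of the plate. Origin: centre of its underside. Bystander.
- long_driver: Screwdriver with yellow handle, 160 mm long, 14 mm thick, lying loose left of the plate. Origin: centre of its underside. Bystander.

How it is judged:
On the way, in this order (a step that is already met when the one before it is completed fails the run):
1. the fingertips press the main breaker's trip button down (over 2.5 mm) while its toggle is still on (value of joint main_trip above 0.0025 m and value of joint main_toggle below 0.35 rad and contact force between the fingers and main above 0.2 N).
2. its toggle has snapped to off (over 0.6 rad), and the button is let go and up again (under 1 mm) (value of joint main_toggle above 0.6 rad and value of joint main_trip below 0.001 m), for 0.05 s.
At the end, for the whole second after the job is handed in: The main breaker's toggle is home at on (under 0.06 rad) with its trip button up (under 1 mm); both narrower breakers are as they were, and each thing on the bench lies within 10 mm of where it lay (value of joint each of main_toggle, small_a_toggle below 0.06 rad and value of joint each of main_trip, small_a_trip, small_b_trip below 0.001 m and value of joint small_b_toggle above 0.64 rad and distance of each of meter, tweezers, driver, roll, long_driver from where it was at the start of the episode below 0.01 m); the robot touches nothing.
It fails at once if a narrower breaker is touched (contact force between any of the fingers, the arm and small_a above 0.3 N or contact force between any of the fingers, the arm and small_b above 0.3 N).
It fails at once if the main breaker is pressed harder than 30 N (contact force between the fingers and main above 30 N).
It fails at once if a thing lying on the bench is shifted or lifted by 10 mm (distance of any of meter, tweezers, driver, roll, long_driver from where it was at the start of the episode above 0.01 m).
It also fails if it takes over 45 s, if anything falls off the work surface, if the arm or the gripper's body presses on something with over 40 N, if the wrist force passes 120 N, or if a joint passes its speed limit or range.

## Working session

There is one attempt and no reset: what is moved stays moved. The work goes in short steps, Python scripts to look and compute and a tool call to move; the robot and the scene stay as the last step left them, time stands still between calls to the robot, and variables do not carry over. Pictures are saved under pics/ and viewed, at most 10 in all, crops included, and the job is handed in when it is done.

Besides the shell and the picture viewer there is one more tool, called after "Emit:" by a JSON object that holds its "method" and its "body". arm_command: Moves the arm, as the interface text tells. Its arguments: {"type":"object","properties":{"fingers":{"type":"array","items":{"type":"number"}},"travel":{"type":"array","items":{"type":"array","items":{"type":"number"}}},"dr":{"type":"array","items":{"type":"array","items":{"type":"number"}}},"squeeze":{"type":"number"}},"required":["fingers","travel","dr"]}

```bash
mkdir -p pics
python3 - <<'E'
from cell import *
import cv2,numpy as np
o=observe();print(o['tool_pos'],o['tool_rot'],o['opening'],o['time'])
for n in("top","scene"):
    c=read_camera(n);cv2.imwrite(f"pics/{n}1.png",c["color"]);np.savez(f"{n}1.npz",**c)
    print(n,c["fx"],c["cx"],c["cy"],c["R"],c["t"],-c["R"].T@c["t"])
E
```

```text
[ 0.20184807 -0.48420728  0.2260399 ] [-3.14004862e+00 -2.08509280e-04  3.94837173e-01] 0.09160669938996405 0.0
top 376.2658552751468 253.76163055752826 195.79401232694707 [[-0.02670388 -0.99952183 -0.0155886 ]
 [-0.99665244  0.02782616 -0.07687406]
 [ 0.07727108  0.01348358 -0.99691894]] [-0.18895139  0.55818855  1.03171919] [ 0.47155219 -0.21830455  1.06850514]
scene 402.4202358474352 257.4972942631663 189.76622757165205 [[ 0.79113925 -0.61157146  0.0088904 ]
 [-0.2789094  -0.37366192 -0.88463909]
 [ 0.54434202  0.69739309 -0.46619164]] [-0.53324104  0.1576089   0.87710802] [-0.01162023 -0.87891162  0.55306814]
```

View pics/top1.png

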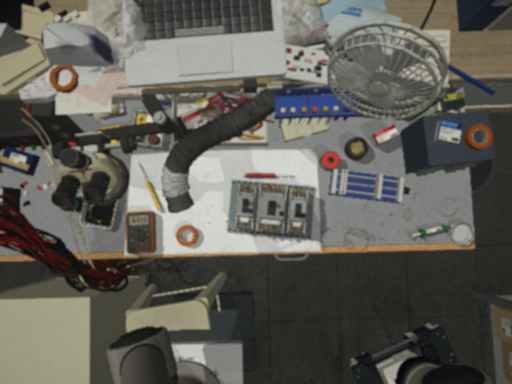

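View pics/scene1.png

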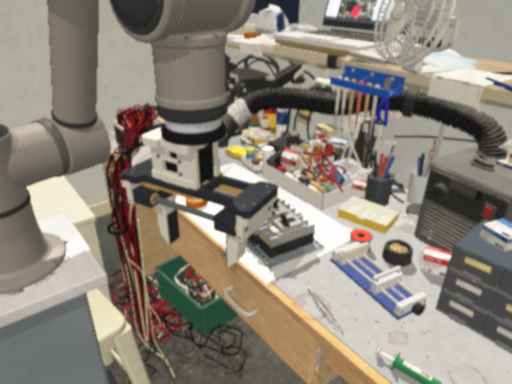

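The top view shows the plate at about cols 228–315, rows 180–240, with the three breakers on it. The scene view is partly blocked by the gripper. I'll enlarge the plate next.

Run:
```python
import cv2,numpy as np
c=np.load("top1.npz");im=c["color"][170:250,220:325]
cv2.imwrite("pics/top_crop.png",cv2.resize(im,None,fx=7,fy=7,interpolation=cv2.INTER_CUBIC))
z=c["z_map"];v,u=np.mgrid[0:384,0:512]
P=np.stack([(u-c["cx"])/c["fx"]*z,(v-c["cy"])/c["fy"]*z,z],-1)
W=(P-c["t"])@c["R"]
m=(z>0)&(W[...,2]>0.068)&(W[...,2]<.12)&(u>220)&(u<325)&(v>170)&(v<250)
np.set_printoptions(precision=3,suppress=True)
n,l,st,ce=cv2.connectedComponentsWithStats(((W[...,2]>0.0695)&m).astype(np.uint8))
for i in range(1,n):
    if st[i,4]>30: r=cv2.minAreaRect(W[l==i][:,:2].astype(np.float32)*1000);print(st[i],r,np.median(W[l==i],0))
m=(z>0)&(abs(W[...,2]-.009)<.004)&(u>220)&(u<325)&(v>170)&(v<250)
m=(z>0)&(W[...,2]>.006)&(u>220)&(u<322)&(v>176)&(v<250)
m=cv2.morphologyEx(m.astype(np.uint8),cv2.MORPH_OPEN,np.ones((5,5)))
print(cv2.minAreaRect(W[m>0][:,:2].astype(np.float32)*1000))
```

```text
[237 195  17  22 323] ((524.3444213867188, -180.33985900878906), (41.814449310302734, 55.83092498779297), 83.38151550292969) [ 0.524 -0.181  0.074]
[258 197  27  23 530] ((516.3330688476562, -249.82064819335938), (66.8766860961914, 55.74758529663086), 83.45720672607422) [ 0.516 -0.249  0.074]
[289 199  18  22 333] ((508.5478210449219, -319.101318359375), (41.896244049072266, 55.854248046875), 83.26740264892578) [ 0.508 -0.318  0.074]
((516.4521484375, -245.58340454101562), (227.3382568359375, 147.2610626220703), 83.49755859375)
```

View pics/top_crop.png

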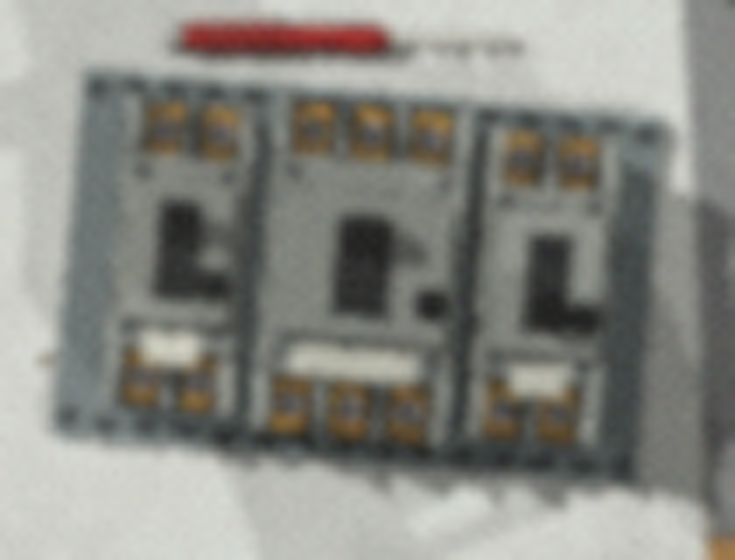

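Main is the middle breaker, and the plate is yawed about −6.5°. I'll move above the button with the fingers shut and the closing line along plate x.

Emit:
{"method": "arm_command", "body": {"fingers": [1, 1, 1, 1, 1, 1, 1, 1], "travel": [[0.036, -0.008, 0], [0.072, -0.016, 0], [0.11, -0.024, 0], [0.147, -0.032, 0], [0.184, -0.04, 0], [0.22, -0.048, 0], [0.257, -0.056, 0], [0.29, -0.064, 0]], "dr": [[0, 0, -6.5], [0, 0, -13], [0, 0, -20], [0, 0, -27], [0, 0, -34], [0, 0, -41], [0, 0, -48], [0, 0, -54]], "squeeze": 10}}

```text
time: 0.77
tool_pos: [0.4465, -0.3123, 0.2264]
tool_rot: [-3.141, -0.0, 1.344]
contact_force: [-0.4, -0.4, 1.0]
opening: 0.0431
grip_force: 0.0
```

```bash
cat > h.py <<'E'
from cell import *
import cv2,numpy as np
from scipy.spatial.transform import Rotation as Ro
np.set_printoptions(precision=4,suppress=True)
def rep(goal,yaw=None):
    o=observe();R=Ro.from_euler('xyz',o['tool_rot'])
    print(o['time'],o['tool_pos'],o['tool_rot'],o['contact_force'],o['opening'])
    print('travel',R.as_matrix().T@(np.array(goal)-o['tool_pos']))
    if yaw is not None: print('dr',np.degrees((R.inv()*Ro.from_euler('xyz',[np.pi,0,yaw])).as_rotvec()))
C=np.array([.5163,-.2498,.009]);a=-.1134
X=np.array([np.cos(a),np.sin(a),0]);Y=np.array([-np.sin(a),np.cos(a),0])
def pl(x,y,z,C=C): return C+x*X+y*Y+[0,0,z]
def ray(c,u,v,z):
    d=c["R"].T@np.array([(u-c["cx"])/c["fx"],(v-c["cy"])/c["fy"],1]);o=-c["R"].T@c["t"]
    return o+d*(z-o[2])/d[2]
E
python3 - <<'E'
from h import *
rep(pl(-.012,-.029,.12),np.pi/2+a)
c=np.load("top1.npz");print(ray(c,281.7,213.4,.083),pl(-.012,-.027,.074))
E
```

```text
0.7667 [ 0.4465 -0.3123  0.2264] [-3.1413 -0.0004  1.3438] [-0.4371 -0.3559  1.0037] 0.04309116702797821
travel [0.0464 0.0453 0.0974]
dr [-0.0182 -0.0236 -6.5071]
[ 0.4997 -0.2768  0.083 ] [ 0.5013 -0.2753  0.083 ]
```

Emit:
{"method": "arm_command", "body": {"fingers": [1, 1, 1, 1, 1, 1], "travel": [[0.02, 0.02, 0.01], [0.046, 0.045, 0.03], [0.046, 0.045, 0.05], [0.046, 0.045, 0.08], [0.046, 0.045, 0.08], [0.046, 0.045, 0.08]], "dr": [[0, 0, -3.5], [0, 0, -6.5], [0, 0, -6.5], [0, 0, -6.5], [0, 0, -6.5], [0, 0, -6.5]]}}

```text
time: 1.27
tool_pos: [0.4986, -0.279, 0.1455]
tool_rot: [-3.138, -0.002, 1.451]
contact_force: [0.3, -0.5, -0.1]
opening: 0.0033
grip_force: 0.0
```

Run:
```python
from h import *
rep(pl(-.012,-.029,.12),np.pi/2+a)
for n in("wrist","scene"):
    c=read_camera(n);np.savez(n+"2.npz",**c)
    print(n,-c["R"].T@c["t"])
    for p in((-.012,-.027,.074),(.015,0,.087)):
        q=c["R"]@pl(*p)+c["t"];print(c["fx"]*q[0]/q[2]+c["cx"],c["fy"]*q[1]/q[2]+c["cy"])
    im=c["color"]
    if n=="wrist": w=im
    else: s=cv2.resize(im[190:290,220:353],(512,384),interpolation=cv2.INTER_CUBIC)
cv2.imwrite("pics/w2.png",cv2.resize(np.hstack([w,s]),(800,300)))
```

```text
1.2667 [ 0.4986 -0.279   0.1455] [-3.1379 -0.002   1.4508] [ 0.3463 -0.5063 -0.1367] 0.003337956225087639
travel [0.002  0.0023 0.0165]
dr [-0.211  -0.1167 -0.3775]
wrist [ 0.5089 -0.1981  0.3029]
255.4879476046758 198.87354523928067
296.1951515406271 166.75965156440475
scene [-0.0116 -0.8789  0.5531]
271.7054543515856 210.43492893678592
275.22417354489613 197.6353462693527
```

View pics/w2.png

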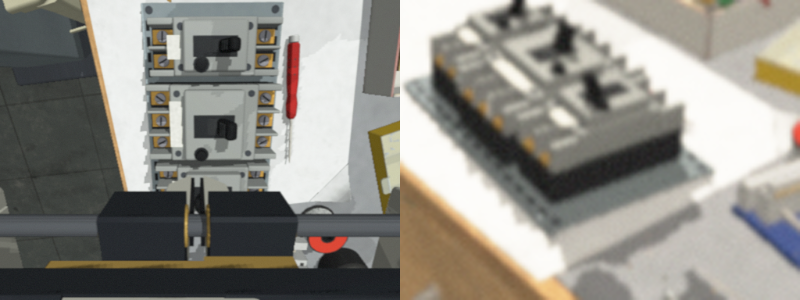

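The wrist view shows main's button at about (257,197) and its toggle tip at about (296,167). Both are within 2 px of the prediction, so the model holds. I'll descend to just above the button (83 mm).

Emit:
{"method": "arm_command", "body": {"fingers": [1, 1, 1, 1, 1, 1], "travel": [[0.001, 0.002, 0.02], [0.001, 0.002, 0.04], [0.001, 0.002, 0.05], [0.001, 0.002, 0.058], [0.001, 0.002, 0.058], [0.001, 0.002, 0.058]], "dr": [[0, 0, 0], [0, 0, 0], [0, 0, 0], [0, 0, 0], [0, 0, 0], [0, 0, 0]]}}

```text
time: 1.87
tool_pos: [0.5019, -0.2794, 0.0896]
tool_rot: [3.141, 0.001, 1.45]
contact_force: [0.4, 0.1, -0.9]
opening: 0.0002
grip_force: 0.0
```

Run:
```python
from h import *
rep(pl(-.012,-.029,.074),np.pi/2+a)
```

```text
1.8667 [ 0.5019 -0.2794  0.0896] [3.1406 0.0006 1.4504] [ 0.3604  0.0567 -0.8806] 0.00019251279200794473
travel [ 0.0021 -0.001   0.0066]
dr [ 0.0547  0.0356 -0.402 ]
```

Emit:
{"method": "arm_command", "body": {"fingers": [1, 1, 1, 1, 1, 1, 1], "travel": [[0.001, 0, 0.004], [0.001, 0, 0.006], [0.001, 0, 0.007], [0.001, 0, 0.008], [0.001, 0, 0.009], [0.001, 0, 0.0095], [0.001, 0, 0.0095]], "dr": [[0, 0, 0], [0, 0, 0], [0, 0, 0], [0, 0, 0], [0, 0, 0], [0, 0, 0], [0, 0, 0]]}}

```text
time: 2.45
tool_pos: [0.5019, -0.278, 0.0795]
tool_rot: [3.141, 0.0, 1.451]
contact_force: [-1.1, 0.8, 3.2]
opening: 0.0004
grip_force: 1.6
```

Emit:
{"method": "arm_command", "body": {"fingers": [1, 1, 1, 1], "travel": [[0, 0, 0.0006], [0, 0, 0.0012], [0, 0, 0.0015], [0, 0, 0.0015]], "dr": [[0, 0, 0], [0, 0, 0], [0, 0, 0], [0, 0, 0]]}}

```text
time: 2.78
tool_pos: [0.5019, -0.278, 0.0778]
tool_rot: [3.141, 0.0, 1.451]
contact_force: [-0.1, 0.7, 3.4]
opening: 0.0006
grip_force: 1.8
```

Run:
```python
from h import *
rep(pl(-.012,-.029,.074))
c=read_camera("wrist");cv2.imwrite("pics/w3.png",c["color"][0:260])
```

```text
2.7833 [ 0.5019 -0.278   0.0778] [3.1411 0.0002 1.4506] [-0.1122  0.7281  3.4301] 0.0005515815524940566
travel [ 0.0007 -0.0008 -0.0052]
```

View pics/w3.png

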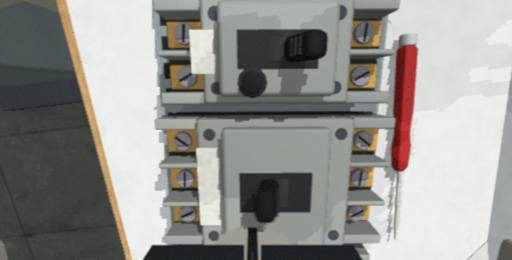

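The toggle tip is at about (266,200), just left of the slot centre, so it may be in mid-swing. I'll hold for a moment and look again.

Emit:
{"method": "arm_command", "body": {"fingers": [1, 1, 1], "travel": [[0, 0, 0.0003], [0, 0, 0.0003], [0, 0, 0.0003]], "dr": [[0, 0, 0], [0, 0, 0], [0, 0, 0]]}}

```text
time: 3.08
tool_pos: [0.5019, -0.278, 0.0775]
tool_rot: [3.141, 0.0, 1.451]
contact_force: [0.5, -0.0, 3.2]
opening: 0.0005
grip_force: 1.9
```

Run:
```python
from h import *
c=read_camera("wrist");cv2.imwrite("pics/w4.png",c["color"][100:260,130:400])
```

```text
(no output)
```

View pics/w4.png

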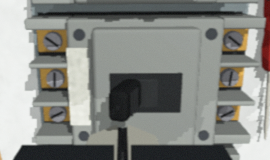

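The toggle tip is now at the left end of its slot (crop (122,100)), so it has tripped. I'll lift off the button.

Emit:
{"method": "arm_command", "body": {"fingers": [1, 1, 1, 1, 1], "travel": [[0, 0, -0.01], [0, 0, -0.025], [0, 0, -0.035], [0, 0, -0.035], [0, 0, -0.035]], "dr": [[0, 0, 0], [0, 0, 0], [0, 0, 0], [0, 0, 0], [0, 0, 0]]}}

```text
time: 3.55
tool_pos: [0.5017, -0.2781, 0.1129]
tool_rot: [3.141, 0.001, 1.451]
contact_force: [-0.1, -0.0, -0.6]
opening: 0.0006
grip_force: 0.0
```

Run:
```python
from h import *
rep(pl(-.048,0,.104),np.pi/2+a)
c=read_camera("wrist")
cv2.imwrite("pics/w5.png",c["color"][0:300])
q=c["R"]@pl(-.015,0,.087)+c["t"];print(c["fx"]*q[:2]/q[2]+[c["cx"],c["cy"]])
```

```text
3.55 [ 0.5017 -0.2781  0.1129] [3.1408 0.0006 1.4507] [-0.0663 -0.0235 -0.5884] 0.000551819269200572
travel [ 0.0295 -0.0369 -0.0002]
dr [ 0.0433  0.0349 -0.3849]
[245.0841 182.8191]
```

View pics/w5.png

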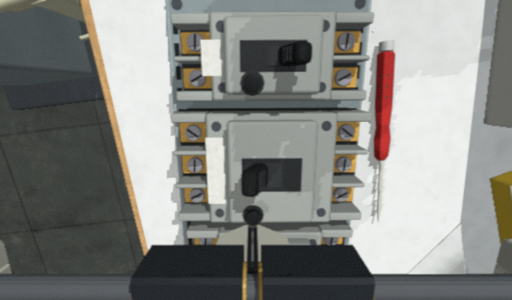

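The toggle is off at about (252,180), and the button is free at (253,215). I'll go behind the toggle and descend there.

Emit:
{"method": "arm_command", "body": {"fingers": [1, 1, 1, 1, 1, 1, 1], "travel": [[0, -0.02, 0], [0.015, -0.037, 0], [0.0295, -0.037, 0], [0.0295, -0.037, 0], [0.0295, -0.037, 0.015], [0.0295, -0.037, 0.029], [0.0295, -0.037, 0.029]], "dr": [[0, 0, 0], [0, 0, 0], [0, 0, 0], [0, 0, 0], [0, 0, 0], [0, 0, 0], [0, 0, 0]]}}

```text
time: 4.18
tool_pos: [0.468, -0.2434, 0.081]
tool_rot: [-3.138, -0.002, 1.451]
contact_force: [-1.0, 0.7, -0.3]
opening: 0.0002
grip_force: 0.0
```

Emit:
{"method": "arm_command", "body": {"fingers": [1, 1, 1, 1, 1, 1], "travel": [[0, 0.002, 0], [0, 0.004, 0], [0, 0.006, 0], [0, 0.008, 0], [0, 0.01, 0], [0, 0.01, 0]], "dr": [[0, 0, 0], [0, 0, 0], [0, 0, 0], [0, 0, 0], [0, 0, 0], [0, 0, 0]]}}

```text
time: 4.68
tool_pos: [0.479, -0.2456, 0.0838]
tool_rot: [3.141, 0.001, 1.451]
contact_force: [0.1, -0.1, -0.4]
opening: 0.0004
grip_force: 0.0
```

Run:
```python
from h import *
rep(pl(-.01,0,.075))
c=read_camera("wrist");s=read_camera("scene")
cv2.imwrite("pics/w6.png",np.hstack([c["color"][100:300,130:400],cv2.resize(s["color"][190:260,240:334],(270,200))]))
```

```text
4.6833 [ 0.479  -0.2456  0.0838] [3.1406 0.0005 1.4508] [ 0.0613 -0.0782 -0.3992] 0.0004084729766567454
travel [ 0.0003  0.0275 -0.0002]
```

View pics/w6.png

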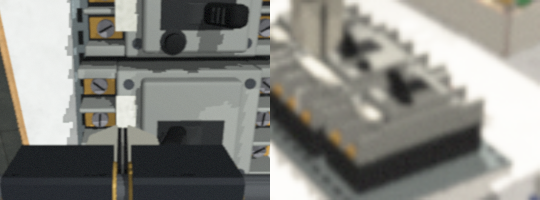

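The closed blades are thin and still short of the toggle, and there is no force yet. I'll keep pushing in +x.

Emit:
{"method": "arm_command", "body": {"fingers": [1, 1, 1, 1, 1, 1, 1], "travel": [[0, 0.002, 0], [0, 0.004, 0], [0, 0.006, 0], [0, 0.008, 0], [0, 0.01, 0], [0, 0.012, 0], [0, 0.012, 0]], "dr": [[0, 0, 0], [0, 0, 0], [0, 0, 0], [0, 0, 0], [0, 0, 0], [0, 0, 0], [0, 0, 0]]}}

```text
time: 5.37
tool_pos: [0.4913, -0.2472, 0.0856]
tool_rot: [3.139, 0.001, 1.451]
contact_force: [-4.5, 3.9, 15.3]
opening: 0.0008
grip_force: 7.0
```

Emit:
{"method": "arm_command", "body": {"fingers": [1, 1, 1, 1, 1, 1, 1], "travel": [[0, 0.002, 0], [0, 0.004, 0], [0, 0.006, 0], [0, 0.008, 0], [0, 0.01, 0], [0, 0.012, 0], [0, 0.012, 0]], "dr": [[0, 0, 0], [0, 0, 0], [0, 0, 0], [0, 0, 0], [0, 0, 0], [0, 0, 0], [0, 0, 0]]}}

```text
time: 5.95
tool_pos: [0.5025, -0.2483, 0.083]
tool_rot: [-3.141, -0.0, 1.451]
contact_force: [-0.6, 0.1, 1.1]
opening: 0.0005
grip_force: 0.0
```

Run:
```python
from h import *
rep(pl(-.001,0,.075))
c=read_camera("wrist")
cv2.imwrite("pics/w7.png",c["color"][100:300,130:400])
```

```text
5.95 [ 0.5025 -0.2483  0.083 ] [-3.1413 -0.0002  1.4507] [-0.618   0.0958  1.0757] 0.00048455496800065034
travel [ 0.0001  0.0129 -0.001 ]
```

View pics/w7.png

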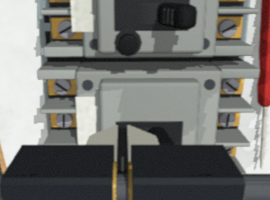

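The force rose and then fell away, so the toggle has probably snapped home. I'll back off, lift and check.

Emit:
{"method": "arm_command", "body": {"fingers": [1, 1, 1, 1, 1, 1, 1], "travel": [[0, -0.004, 0], [0, -0.01, 0], [0, -0.015, -0.005], [0, -0.015, -0.03], [0, -0.015, -0.06], [0, -0.015, -0.08], [0, -0.015, -0.08]], "dr": [[0, 0, 0], [0, 0, 0], [0, 0, 0], [0, 0, 0], [0, 0, 0], [0, 0, 0], [0, 0, 0]]}}

```text
time: 6.58
tool_pos: [0.4888, -0.2478, 0.1683]
tool_rot: [3.134, 0.004, 1.451]
contact_force: [1.0, 0.1, -0.1]
opening: 0.0003
grip_force: 0.0
```

Run:
```python
from h import *
rep(pl(-.001,0,.075))
c=read_camera("wrist");t=read_camera("top")
for p in((.015,0,.087),(-.015,0,.087)):
    q=c["R"]@pl(*p)+c["t"];print(c["fx"]*q[:2]/q[2]+[c["cx"],c["cy"]])
cv2.imwrite("pics/w8.png",np.hstack([c["color"][40:300,100:400],cv2.resize(t["color"][170:250,220:325],(341,260))]))
```

```text
6.5833 [ 0.4888 -0.2478  0.1683] [3.1343 0.004  1.4505] [ 1.0135  0.0771 -0.0658] 0.0002860863037176731
travel [0.0016 0.026  0.0845]
[307.4237 197.1169]
[267.9405 197.4764]
```

View pics/w8.png

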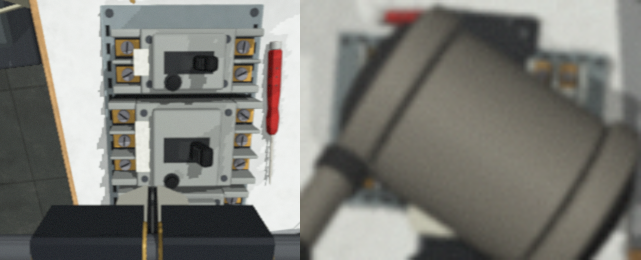

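The main toggle tip is at about (303,193), the on end (predicted 307,197), and the button is clear. I'll withdraw further and hand in.

Emit:
{"method": "arm_command", "body": {"fingers": [1, 1, 1, 1, 1], "travel": [[0, 0, -0.02], [0, 0, -0.04], [0, 0, -0.05], [0, 0, -0.05], [0, 0, -0.05]], "dr": [[0, 0, 0], [0, 0, 0], [0, 0, 0], [0, 0, 0], [0, 0, 0]]}}

```text
time: 7.1
tool_pos: [0.487, -0.2463, 0.2126]
tool_rot: [-3.141, -0.0, 1.451]
contact_force: [-0.3, 0.0, 0.1]
opening: 0.0004
grip_force: 0.0
```

```bash
python3 -c "
from cell import *
print(hand_in())"
```

```text
the job is handed in; nothing more can be done
None
```

I tripped the main breaker with its button, pushed its toggle back to on, withdrew and handed in at about 7 s. The last wrist view showed the toggle at on and the button clear; hand-in returned no verdict, and I did not separately re-measure the bench items or the narrow breakers.

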